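Release the catch and clamp the sheet channel

TASK

Secure the sheet-metal channel in the hold-down clamp for welding: first draw the sliding safety catch fully back, then bring the raised lever down until its rubber foot bears firmly on the channel, and let go so that it stays clamped. Do not force the lever while the catch is in, do not crush the channel or push it out of place, and leave the things around the clamp alone.

Things in the scene. Friction and masses are not known exactly. Their poses are not given: they have to be found in the camera images.
- clamp: Dark steel hold-down clamp fixed to the table. Base plate 170 x 390 x 12 mm (x, y, z). Origin on the table, at the plate's mid x, 45 mm to +y of its middle. x points away from the robot side, y to the lever's side, z up. In mm: catch at the -y end, lever hinge at (0, -20, 105) with its axis along x, channel at y = 70. Two 16 mm posts at x = 66, y = -215 and -55 carry the guard.
- catch_grip (a point): Where to hold the catch: on the axis of its round black rubber bar (24 mm diameter, 75 mm long), 50 mm from its foot. The bar leans 35 degrees to the clamp's -x: axis (-0.574, 0, 0.819) of the clamp. With the catch in, this point is at (-29, -115, 145) mm of the clamp. The foot stands on a steel bolt between rails (tops 104 mm up, x -22 to 22). 25 mm of bar below is free for fingertips.
- catch (a joint): How far the catch is drawn back (m): 0 in, its nose blocking the lever's heel; 0.045 fully back at the end stop. It slides straight along the clamp's -y against about 4 N of friction and stays where left. The lever is free beyond 0.034; beyond 0.036 counts as fully back. Starts between 0 and 0.004.
- lever: Lever. Origin on the hinge axis; its y axis runs along the arm to the hand grip, x is the hinge axis (the clamp's x). At the start the arm points 47 to 50 degrees up to the clamp's +y; working it swings the grip outwards to +y and down. It stays where left: friction about 0.9 N m, its weight helps with about 0.4, so lowering it takes 3 to 5 N at the grip.
- lever_grip (a point): Middle of the lever's round black rubber hand grip (26 mm diameter, 88 mm long along the lever's y), on its axis, 175 mm from the hinge. After the grip is let go the lever's friction keeps up to about 13 N of foot force on the channel.
- channel: The work: bare folded sheet-metal channel, loose, open side down, 160 x 60 x 30 mm (x, y, z), 0.25 to 0.5 kg, lying on the base plate (12 mm up) under the foot. Origin at the centre of its underside. It is held firmly with 5 N or more of the foot (10 to 20 N while pressing is good) and crushed beyond 60 N; it should stay within 15 mm of where it lies.
- spray_can: Bystander: grey spray can, 60 mm diameter, 150 mm tall, standing behind the clamp. Origin at the centre of its underside.
- hammer: Bystander: hammer lying on the table beyond the lever's end, 260 mm long.
- angle_block: Bystander: L-shaped steel block, 90 x 90 x 30 mm, lying behind the clamp. Origin at the centre of its underside.
- guard_edge (a point): Middle of the near (-x) lower edge of a fixed clear plastic spatter guard with thin steel rim, at (-54, -135, 290) mm of the clamp. The guard spans x -54 to 75, y -230 to -40 mm, underside 290 mm up. A tool pointing straight down at the catch hits it with its upper part: lean the tool 30 to 45 degrees back to the clamp's -x, in line with the catch's bar.
- lever_boss (a point): Point on the arm's axis 90 mm from the hinge, where a screw spindle carries the sprung rubber foot: ball end 32 mm wide, spring 2.5 N per mm, stroke 15 mm. The spindle is set differently each time and is not measured: the foot meets the channel with the arm anywhere from 9 degrees above to 11 below level, felt as growing resistance (a foot force of 10 N is about 5 N at the grip).

How it is judged:
On the way, in this order (a step that is already met when the one before it is completed fails the run):
1. the catch is drawn fully back while the lever is still up (value of joint catch above 0.036 m and distance of lever_grip from where it was at the start of the episode below 0.03 m), for 0.2 s.
2. the lever's foot bears firmly on the channel (contact force between lever and channel above 5 N), for 0.3 s.
At the end, for the whole second after the job is handed in: The catch is still drawn back by more than 36 mm, the lever's foot presses on the channel with more than 5 N by itself, and the channel is at rest within 15 mm of where it lay (value of joint catch above 0.036 m and contact force between lever and channel above 5 N and distance of channel from where it was at the start of the episode below 0.015 m and linear speed of channel below 0.02 m/s); the robot touches nothing.
It fails at once if the lever is forced past the catch: its grip moves over 60 mm while the catch is drawn back less than 25 mm (value of joint catch below 0.025 m and distance of lever_grip from where it was at the start of the episode above 0.06 m).
It fails at once if the channel is crushed with over 60 N (contact force between lever and channel above 60 N).
It fails at once if the channel is pushed over 15 mm out of place (distance of channel from where it was at the start of the episode above 0.015 m).
It fails at once if a bystander is moved over 30 mm (distance of any of spray_can, hammer, angle_block from where it was at the start of the episode above 0.03 m).
It also fails if it takes over 72 s, if anything falls off the work surface, if the arm or the gripper's body presses on something with over 40 N, if the wrist force passes 120 N, or if a joint passes its speed limit or range.

ROBOT

A 6-joint arm with a two-finger parallel gripper is mounted at the origin on the work surface. World frame = base frame: x ahead of the robot, y to its left, z up, the work surface at z = 0. Lengths are in m, angles in rad, forces in N, time in s.
With the tool pointing down it reaches from about 0.3 to 0.85 m from the base axis. Payload 4.2 kg.
Tool frame: the origin (TCP) lies midway between the tips of the shut fingers; the grasp point (between the pads) lies arm.grip_point_offset behind it (arm.grip_point_offset is the distance from the TCP to the grasp point, in m); z points along the fingers, y is the line along which they close (so a half turn about z gives the same grasp; the last joint's range is limited). The gripper opens to 91 mm and grips with 3 to 60 N. Pads are 32 mm wide; open, the fingers measure 118 mm over their backs; the gripper's body (76 mm by 178 mm) begins 60 mm behind the grasp point.
Start: joints at [-1.302, 0.32, 1.565, -0, 1.257, -0.02], TCP at [0.164, -0.551, 0.214] pointing down, gripper open.
Joint ranges: [-3.11, 3.11], [-0.84, 2.01], [0.21, 2.61], [-1.34, 4.49], [0.05, 2.63], [-2.56, 2.56]. Speed limits (rad/s): [2.57, 2.57, 3.14, 3.14, 3.14, 3.14].

INTERFACE

Orientations are given as a rotation vector (axis times angle).
In Python, from rig import arm gives the robot as it stands.
- The arm moves only by the tool send_rows, never from a script. Its argument "plan" is a list of rows, each a list of 7 numbers: the shift along the tool's x, y, z in cm, then the turn, a rotation vector about the tool's x, y, z in rad, then the opening in per cent of the stroke, from 0 (shut) to 100 (fully open). In form: [[tx, ty, tz, wx, wy, wz, gripper], ...]. A call has 1 to 5 rows; each row shifts and turns the commanded pose from where the row before left it, along the tool's axes as they then stand; what a row does not reach is not made up. A row lasts 1/10 s, in which the tool goes at most 50 mm and 8.59 degrees, less where a joint would pass 70% of its speed; a pose out of reach is approached as far as the arm can. A call is refused whole if a number of a shift passes 5 or a number of a turn 0.15, either way. A call with a gripper value outside its range is refused whole. The fingers move at their own pace and stop on an object; "force" is the grip in N (left out, the last holds). Time passes only in rows, so rows that do not move let the fingers close. It gives the time, the measured TCP pose, the force, the opening and the grip force at its end, in the units of the state.
- arm.state(): the state, without advancing time (a new reading comes with each control period).
- arm.camera(name): name is "scene" or "side" or "wrist"; returns a dict with "img" (480x640x3 uint8, red, green, blue), "range_z" (480x640 float32, m along the optical axis (not along the pixel's ray), 0 where there is no reading), "intrinsics" (3x3 intrinsics, pixels), "rvec" (rotation vector, rad) and "tvec" (3), from world to camera coordinates, as OpenCV has them; the wrist camera has in their place "T_tool_cam" (4x4, takes a point from camera to tool coordinates, whose origin is the TCP and whose axes are the flange's). Camera axes: x right, y down, z forward; pixel columns grow to the right and rows downward; lengths in m; the calibration is good to about 2 mm. A picture is of the moment at which its call begins: read the wrist's pose just before it.
- arm.close_job(): hands the job in; it is judged then, once.
The state is a dict: "t": time; "qpos": joint angles; "joint_velocities": joint speeds; "joint_torque": joint torques, N m; "tcp_pos": TCP position; "tool_rot": TCP orientation; "contact_force": force on the tool from outside, world axes, zero at the start; "torque": the same for the moment, N m; "opening": opening from 0.0 (shut) to 1.0 (fully open); "grip_force": force on a finger pad.
Only numpy, scipy, OpenCV 4.12 (cv2) and the standard library are available. Lean on these libraries where they do the work, as an engineer would, in place of code of your own. Each camera call takes 0.05 s, during which the arm holds its last target. There are 200 camera calls.

## Working session

There is one attempt and no reset: what is moved stays moved. The work goes in short steps, Python scripts to look and compute and a tool call to move; the robot and the scene stay as the last step left them, time stands still between calls to the robot, and variables do not carry over. Pictures are saved under pics/ and viewed, at most 10 in all, crops included, and the job is handed in when it is done.

Besides the shell and the picture viewer there is one more tool, called after ">>>" as name(argument=value, ...) on one line, values as JSON. send_rows: Moves the arm, as the interface text tells. Its arguments: {"type":"object","properties":{"plan":{"type":"array","items":{"type":"array","items":{"type":"number"}}},"force":{"type":"number"}},"required":["plan"]}

```bash
ls; mkdir -p pics
python3 - <<'E'
from rig import arm
import cv2,numpy as np
s=arm.state(); print({k:np.round(v,3) for k,v in s.items()}, arm.grip_point_offset)
for n in("scene","side"):
    c=arm.camera(n); np.savez(n+".npz",**c); cv2.imwrite(f"pics/{n}0.png",c["img"][:,:,::-1])
    R=cv2.Rodrigues(np.array(c["rvec"]))[0]; print(n,-R.T@np.array(c["tvec"]).ravel(),R[2])
E
```

```text
pics
{'t': np.float64(0.0), 'qpos': array([-1.302,  0.32 ,  1.566, -0.   ,  1.257, -0.02 ]), 'joint_velocities': array([ 0.   , -0.001, -0.   ,  0.002,  0.001,  0.   ]), 'joint_torque': array([-3.0000e-03, -4.1247e+01, -2.3198e+01,  7.2000e-02,  4.6000e-02,
       -0.0000e+00]), 'tcp_pos': array([ 0.164, -0.551,  0.213]), 'tool_rot': array([-3.107, -0.452,  0.   ]), 'contact_force': array([ 0.33 ,  0.02 , -0.191]), 'torque': array([ 0.022,  0.046, -0.006]), 'grip_force': np.float64(0.0), 'opening': np.float64(0.998)} 0.0188
scene [ 1.27864158 -0.30676368  0.85900371] [-0.644049    0.34622488 -0.68215044]
side [ 1.01423853 -0.65619216  0.95470643] [-0.33373567  0.63801673 -0.69394175]
```

View pics/scene0.png

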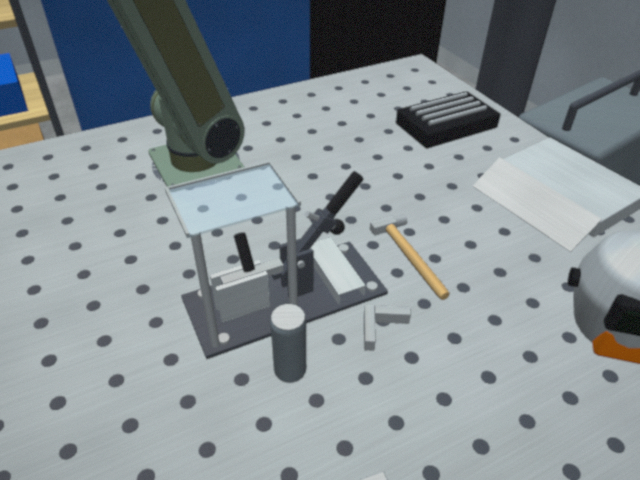

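View pics/side0.png

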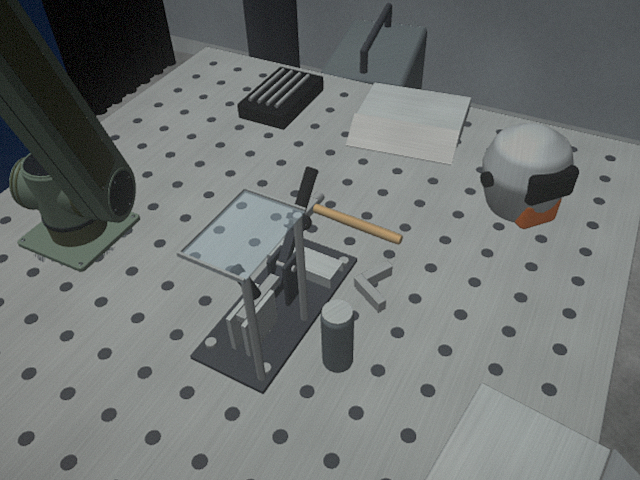

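The scene view shows plate corners at about (182,297), (209,355), (387,291), (349,244). The side view has (191,356), (264,392), (357,260). The guard is over the catch, and the lever is raised with its grip ending at (358,176) in the scene view.

```bash
cat > h.py <<'E'
import cv2,numpy as np
from scipy.optimize import least_squares
from scipy.spatial.transform import Rotation as Ro
def load(n): return dict(np.load(n+".npz"))
def proj(c,P): return cv2.projectPoints(np.atleast_2d(P).astype(float),c["rvec"],c["tvec"],c["intrinsics"],None)[0][:,0]
def plane(c,uv,z):
    R=cv2.Rodrigues(c["rvec"])[0]; o=-R.T@c["tvec"].ravel()
    d=R.T@np.linalg.inv(c["intrinsics"])@[uv[0],uv[1],1]; return o+d*(z-o[2])/d[2]
def clamp2w(p,P): 
    return np.atleast_2d(P)@Ro.from_euler('z',p[2]).as_matrix().T+[p[0],p[1],0]
E
python3 - <<'E'
from h import *
S=load("scene");D=load("side")
PL=np.array([[-85,-240,12],[85,-240,12],[85,150,12],[-85,150,12]])/1000
us=np.array([[182,297],[209,355],[387,291],[349,244.]]);ud=np.array([[191,356],[264,392],[357,260.]])
print([plane(S,u,.012).round(3) for u in us],[plane(D,u,.012).round(3) for u in ud])
f=lambda p:np.r_[(proj(S,clamp2w(p,PL))-us).ravel(),(proj(D,clamp2w(p,PL[:3]))-ud).ravel()]
r=least_squares(f,[.5,-.3,0]);p=r.x;print(p,np.degrees(p[2]),r.fun.round(1)); np.save("p.npy",p)
G=np.array([[-54,-230,292],[75,-230,292],[75,-40,292],[-54,-40,292]])/1000
print(proj(S,clamp2w(p,G)).round(),proj(D,clamp2w(p,G)).round())
C=np.array([[-29,-115,145],[-43,-115,166],[0,-115,104]])/1000;print("catch",clamp2w(p,C),proj(S,clamp2w(p,C)).round())
a=np.radians(48.5)
L=np.array([[0,-20+d*np.cos(a),105+d*np.sin(a)] for d in(131,175,219)])/1000;print("lever",clamp2w(p,L),proj(S,clamp2w(p,L)).round(),proj(D,clamp2w(p,L)).round())
for n,c,b in(("scene",S,(150,150,420,390)),("side",D,(160,150,420,410))):
    x0,y0,x1,y1=b;cr=cv2.resize(c["img"][y0:y1,x0:x1,::-1],None,fx=2.2,fy=2.2,interpolation=cv2.INTER_CUBIC);cv2.imwrite(f"pics/{n}c.png",cr)
E
```

```text
[array([ 0.473, -0.186,  0.012]), array([ 0.634, -0.186,  0.012]), array([0.647, 0.194, 0.012]), array([0.487, 0.195, 0.012])] [array([ 0.463, -0.183,  0.012]), array([ 0.632, -0.19 ,  0.012]), array([0.645, 0.193, 0.012])]
[ 0.55735242  0.05145211 -0.03081862] -1.7657771041580659 [-1.2 -2.5 -2.6  1.4  2.1 -0.9  1.1 -3.8 -0.1  1.4  0.9  1.2  1.7 -1.4]
[[166. 191.]
 [188. 237.]
 [302. 204.]
 [272. 163.]] [[179. 258.]
 [246. 285.]
 [308. 212.]
 [246. 191.]]
catch [[ 0.52482261 -0.06259968  0.145     ]
 [ 0.51082926 -0.06216829  0.166     ]
 [ 0.55380884 -0.06349328  0.104     ]] [[243. 245.]
 [240. 232.]
 [250. 271.]]
lever [[0.55941088 0.11822361 0.2031132 ]
 [0.56030926 0.14736505 0.23606725]
 [0.56120765 0.17650649 0.2690213 ]] [[338. 204.]
 [352. 186.]
 [367. 168.]] [[304. 203.]
 [310. 182.]
 [317. 161.]]
```

View pics/scenec.png

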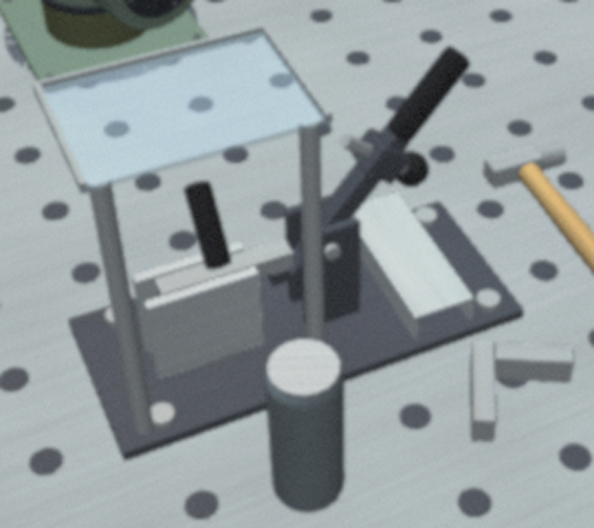

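The crop puts the refined plate corners at (70,322), (125,458), (522,313), (440,205). The lever grip runs from (398,132) to (460,55) and the catch bar from (198,186) to (218,263). The lever is slightly off the prediction, so I'll refit using depth.

Run:
```python
from h import *
S=load("scene");D=load("side")
cv=lambda a:np.array(a)/2.2+150
P=np.array([[-85,-240,12],[85,-240,12],[85,150,12],[-85,150,12],[-54,-230,291],[75,-230,291],[75,-40,291],[-54,-40,291],[-43,-115,166],[0,-115,104]])/1000
us=cv([[70,322],[125,456],[522,312],[440,204],[38,85],[85,188],[328,118],[265,31],[198,186],[219,265]])
ud=np.array([[191,356],[264,392],[357,260.]])
f=lambda p:np.r_[(proj(S,clamp2w(p,P))-us).ravel(),(proj(D,clamp2w(p,P[:3]))-ud).ravel()]
r=least_squares(f,[.5,-.3,0],loss='soft_l1');p=r.x;print(p,f(p).round(1));np.save("p.npy",p)
R=Ro.from_euler('z',p[2]).as_matrix()
for n,c in(("scene",S),("side",D)):
    d=c["range_z"];v,u=np.nonzero(d>0);z=d[v,u]
    X=(np.linalg.inv(c["intrinsics"])@np.c_[u,v,np.ones(len(u))].T)*z
    Rc=cv2.Rodrigues(c["rvec"])[0];W=(Rc.T@(X-c["tvec"].reshape(3,1))).T
    Q=(W-[p[0],p[1],0])@R
    for nm,m in(("grip",(abs(Q[:,0])<.05)&(Q[:,1]>.0)&(Q[:,1]<.2)&(Q[:,2]>.14)&(Q[:,2]<.35)),("bar",(abs(Q[:,0]+.03)<.05)&(abs(Q[:,1]+.11)<.04)&(Q[:,2]>.115)&(Q[:,2]<.19)),("chan",(abs(Q[:,0])<.1)&(Q[:,1]>.02)&(Q[:,1]<.12)&(Q[:,2]>.03)&(Q[:,2]<.06)),("rails",(abs(Q[:,0])<.05)&(Q[:,1]>-.22)&(Q[:,1]<-.06)&(Q[:,2]>.09)&(Q[:,2]<.115)),("guard",(Q[:,2]>.27)&(Q[:,2]<.31)&(Q[:,1]<-.02)&(Q[:,1]>-.3)&(abs(Q[:,0])<.12))):
        q=Q[m]; print(n,nm,m.sum(), np.percentile(q,[2,50,98],axis=0).round(3).tolist() if len(q)>5 else "")
        if nm=="grip" and len(q)>5:
            for lo in np.arange(.14,.3,.02):
                k=q[(q[:,2]>=lo)&(q[:,2]<lo+.02)]
                if len(k):print("   ",lo.round(2),len(k),k.mean(0).round(3),k[:,0].min().round(3),k[:,0].max().round(3))
```

```text
[ 0.55687698  0.05155678 -0.03443879] [-1.  -2.4 -0.8 -1.4  1.7 -1.7  0.3 -2.6 -1.5  2.  -1.1  1.8  2.7  1.
  1.3 -0.5 -0.3 -2.4  0.7 -0.1 -0.5  1.   0.2  1.   1.7 -1.3]
scene grip 1487 [[-0.012, 0.002, 0.144], [0.007, 0.053, 0.194], [0.016, 0.104, 0.262]]
    0.14 283 [0.006 0.036 0.152] -0.013 0.017
    0.16 232 [0.008 0.034 0.169] -0.017 0.018
    0.18 323 [0.005 0.034 0.19 ] -0.018 0.017
    0.2 212 [0.004 0.052 0.209] -0.013 0.013
    0.22 188 [0.005 0.075 0.23 ] -0.011 0.013
    0.24 201 [0.005 0.092 0.25 ] -0.012 0.014
    0.26 48 [0.001 0.099 0.262] -0.01 0.01
scene bar 453 [[-0.04, -0.128, 0.116], [-0.019, -0.119, 0.142], [0.002, -0.106, 0.168]]
scene chan 1603 [[-0.08, 0.037, 0.034], [0.004, 0.067, 0.041], [0.073, 0.097, 0.044]]
scene rails 1209 [[-0.022, -0.186, 0.091], [0.006, -0.133, 0.102], [0.022, -0.064, 0.11]]
scene guard 6303 [[-0.054, -0.229, 0.284], [0.015, -0.141, 0.294], [0.073, -0.046, 0.299]]
side grip 788 [[-0.014, 0.002, 0.144], [0.001, 0.069, 0.221], [0.013, 0.105, 0.265]]
    0.14 157 [0.001 0.026 0.151] -0.015 0.011
    0.16 89 [0.004 0.037 0.167] -0.011 0.014
    0.18 22 [0.011 0.045 0.186] 0.003 0.014
    0.2 115 [0.    0.062 0.213] -0.017 0.01
    0.22 166 [-0.001  0.073  0.23 ] -0.017 0.009
    0.24 180 [-0.001  0.091  0.25 ] -0.017 0.01
    0.26 59 [-0.003  0.101  0.264] -0.014 0.008
side bar 97 [[-0.032, -0.125, 0.116], [-0.006, -0.114, 0.126], [0.002, -0.104, 0.142]]
side chan 905 [[-0.082, 0.039, 0.032], [0.03, 0.069, 0.043], [0.07, 0.099, 0.047]]
side rails 876 [[-0.026, -0.186, 0.091], [0.001, -0.128, 0.104], [0.018, -0.063, 0.11]]
side guard 6705 [[-0.056, -0.229, 0.291], [0.009, -0.143, 0.296], [0.07, -0.043, 0.301]]
```

View pics/sidec.png

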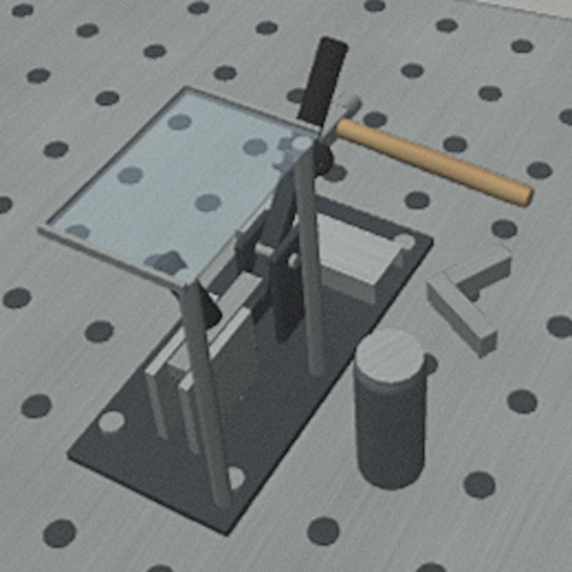

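Clamp found at (0.557, 0.052), yaw about -2°. Channel, rail and guard heights agree with the given sizes, and the lever depth points match about 49°. I'll plan the approach to the catch.

```bash
cat >> h.py <<'E'
def pose(p,gp,zt,yt,off):   # clamp grasp point, clamp tool z, tool y -> world TCP pos, R
    R=Ro.from_euler('z',p[2]); z=np.array(zt,float);z/=np.linalg.norm(z);y=np.array(yt,float);y-=y@z*z;y/=np.linalg.norm(y)
    M=R.as_matrix()@np.c_[np.cross(y,z),y,z]
    return clamp2w(p,gp)[0]+M[:,2]*off,Ro.from_matrix(M)
def rows(s,pos,Rt,n,g,first=None):
    x=np.array(s["tcp_pos"]);R0=Ro.from_rotvec(s["tool_rot"]);w=(R0.inv()*Rt).as_rotvec();d=(pos-x)/n
    print("dist mm",np.round((pos-x)*1000,1),"turn",w.round(3))
    for i in range(n):
        Rc=R0*Ro.from_rotvec(w*i/n); print(np.r_[Rc.inv().apply(d*100),w/n].round(3).tolist()+[g])
L=np.radians(38); CZ=[np.sin(L),0,-np.cos(L)]; BAR=np.array([-29,-115,145])/1000; AX=np.array([-.574,0,.819])
E
python3 - <<'E'
from h import *; from rig import arm
p=np.load("p.npy");pos,R=pose(p,BAR-.13*np.array(CZ),CZ,[0,-1,0],arm.grip_point_offset)
print(pos,R.as_matrix().round(2));rows(arm.state(),pos,R,15,75)
E
```

```text
[ 0.45551353 -0.06001924  0.2326268 ] [[ 0.79 -0.03  0.62]
 [-0.03 -1.   -0.02]
 [ 0.62  0.   -0.79]]
dist mm [291.9 490.8  19.4] turn [-0.109  0.658  0.311]
[2.797, -2.582, -0.126, -0.007, 0.044, 0.021, 75]
[2.746, -2.639, -0.023, -0.007, 0.044, 0.021, 75]
[2.69, -2.696, 0.077, -0.007, 0.044, 0.021, 75]
[2.628, -2.752, 0.174, -0.007, 0.044, 0.021, 75]
[2.56, -2.807, 0.267, -0.007, 0.044, 0.021, 75]
[2.488, -2.862, 0.358, -0.007, 0.044, 0.021, 75]
[2.411, -2.915, 0.444, -0.007, 0.044, 0.021, 75]
[2.328, -2.968, 0.527, -0.007, 0.044, 0.021, 75]
[2.241, -3.019, 0.605, -0.007, 0.044, 0.021, 75]
[2.15, -3.07, 0.679, -0.007, 0.044, 0.021, 75]
[2.055, -3.118, 0.749, -0.007, 0.044, 0.021, 75]
[1.955, -3.166, 0.814, -0.007, 0.044, 0.021, 75]
[1.852, -3.211, 0.875, -0.007, 0.044, 0.021, 75]
[1.746, -3.255, 0.93, -0.007, 0.044, 0.021, 75]
[1.636, -3.297, 0.981, -0.007, 0.044, 0.021, 75]
```

>>> send_rows(plan=[[2.8,-2.6,-0.1,-0.007,0.044,0.021,75],[2.75,-2.65,0,-0.007,0.044,0.021,75],[2.7,-2.7,0.1,-0.007,0.044,0.021,75],[2.6,-2.75,0.2,-0.007,0.044,0.021,75],[2.55,-2.8,0.3,-0.007,0.044,0.021,75]], force=15)

```text
t: 0.6
tcp_pos: [0.2615, -0.3859, 0.2187]
tool_rot: [3.107, 0.284, 0.351]
contact_force: [0.8, -0.2, 0.3]
opening: 0.752
grip_force: 0.0
```

>>> send_rows(plan=[[2.5,-2.85,0.35,-0.007,0.044,0.021,75],[2.4,-2.9,0.45,-0.007,0.044,0.021,75],[2.3,-2.95,0.5,-0.007,0.044,0.021,75],[2.25,-3.0,0.6,-0.007,0.044,0.021,75],[2.15,-3.05,0.7,-0.007,0.044,0.021,75]])

```text
t: 1.1
tcp_pos: [0.3587, -0.2235, 0.2257]
tool_rot: [3.056, 0.112, 0.694]
contact_force: [0.6, -0.0, 0.0]
opening: 0.75
grip_force: 0.0
```

>>> send_rows(plan=[[2.05,-3.1,0.75,-0.007,0.044,0.021,75],[1.95,-3.15,0.8,-0.007,0.044,0.021,75],[1.85,-3.2,0.9,-0.007,0.044,0.021,75],[1.75,-3.25,0.95,-0.007,0.044,0.021,75],[1.65,-3.3,1.0,-0.007,0.044,0.021,75]])

```text
t: 1.6
tcp_pos: [0.4566, -0.0606, 0.2326]
tool_rot: [2.96, -0.059, 1.027]
contact_force: [-0.5, -2.2, -0.9]
opening: 0.75
grip_force: 0.0
```

Run:
```python
from h import *; from rig import arm
p=np.load("p.npy");pos,R=pose(p,BAR-.13*np.array(CZ),CZ,[0,-1,0],arm.grip_point_offset)
s=arm.state();print(s["qpos"].round(2),s["contact_force"].round(1),s["opening"]);rows(s,pos,R,1,75)
c=arm.camera("wrist");cv2.imwrite("pics/w1.png",c["img"][:,:,::-1]);np.savez("w1.npz",T=c["T_tool_cam"],K=c["intrinsics"],d=c["range_z"],x=s["tcp_pos"],r=s["tool_rot"])
M=np.eye(4);M[:3,:3]=Ro.from_rotvec(s["tool_rot"]).as_matrix();M[:3,3]=s["tcp_pos"];I=np.linalg.inv(M@c["T_tool_cam"])
for q in clamp2w(p,[BAR,BAR+.025*AX,BAR-.05*AX]):
    v=I[:3,:3]@q+I[:3,3];print((c["intrinsics"]@v/v[2])[:2].round(),v.round(3))
```

```text
[-0.26 -0.16  2.25  0.35  0.42  1.08] [-0.5 -2.2 -0.9] 0.749803840075664
dist mm [-1.1  0.6  0. ] turn [-0.001 -0.005 -0.006]
[-0.084, -0.059, -0.067, -0.001, -0.005, -0.006, 75]
[317. 241.] [-0.    -0.001  0.291]
[317. 247.] [-0.     0.003  0.266]
[317. 231.] [-0.   -0.01  0.34]
```

View pics/w1.png

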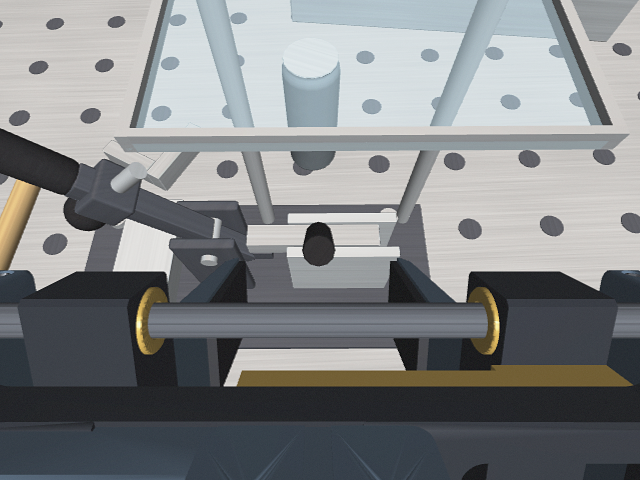

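The wrist view shows the bar's end at (318,249), within 2 px of the prediction, centred between the fingers and clear of the guard rim. I'll advance 13 cm and close.

>>> send_rows(plan=[[0,0,2.6,0,-0.005,-0.005,75],[0,0,2.6,0,0,0,75],[0,0,2.6,0,0,0,75],[0,0,2.6,0,0,0,75],[0,0,2.4,0,0,0,70]])

```text
t: 2.15
tcp_pos: [0.5321, -0.0639, 0.1343]
tool_rot: [2.964, -0.047, 1.014]
contact_force: [0.8, 1.0, 0.2]
opening: 0.711
grip_force: 0.0
```

>>> send_rows(plan=[[0,0,0,0,0,0,20],[0,0,0,0,0,0,15],[0,0,0,0,0,0,15],[0,0,0,0,0,0,15],[0,0,0,0,0,0,15]], force=15)

```text
t: 2.65
tcp_pos: [0.532, -0.064, 0.1371]
tool_rot: [2.962, -0.048, 1.02]
contact_force: [-0.3, -0.2, 0.3]
opening: 0.299
grip_force: 0.0
```

>>> send_rows(plan=[[0,0,0,0,0,0,15],[0,0,0,0,0,0,15],[0,0,0,0,0,0,15]], force=15)

```text
t: 2.95
tcp_pos: [0.5321, -0.0638, 0.137]
tool_rot: [2.962, -0.048, 1.02]
contact_force: [-5.2, 1.0, 5.8]
opening: 0.263
grip_force: 15.0
```

>>> send_rows(plan=[[0,0.5,0,0,0,0,15],[0,1.0,0,0,0,0,15],[0,1.0,0,0,0,0,15],[0,1.0,0,0,0,0,15],[0,0.4,0,0,0,0,15]])

```text
t: 3.45
tcp_pos: [0.5307, -0.1022, 0.1369]
tool_rot: [2.964, -0.047, 1.02]
contact_force: [-4.3, 4.7, 8.3]
opening: 0.257
grip_force: 15.0
```

>>> send_rows(plan=[[0,0.2,0,0,0,0,15],[0,0,0,0,0,0,15]])

```text
t: 3.65
tcp_pos: [0.5307, -0.1043, 0.137]
tool_rot: [2.963, -0.047, 1.02]
contact_force: [-5.7, 3.0, 7.8]
opening: 0.261
grip_force: 15.0
```

Moved 40.5 mm with no stop felt yet. I'll continue to the stop.

>>> send_rows(plan=[[0,0.1,0,0,0,0,15],[0,0.1,0,0,0,0,15],[0,0.1,0,0,0,0,15],[0,0,0,0,0,0,15]])

```text
t: 4.05
tcp_pos: [0.5306, -0.1069, 0.137]
tool_rot: [2.964, -0.047, 1.02]
contact_force: [-4.5, 4.1, 7.2]
opening: 0.255
grip_force: 15.0
```

>>> send_rows(plan=[[0,0.1,0,0,0,0,15],[0,0.05,0,0,0,0,15],[0,0,0,0,0,0,15]])

```text
t: 4.35
tcp_pos: [0.5306, -0.1083, 0.137]
tool_rot: [2.964, -0.046, 1.02]
contact_force: [-5.8, 4.4, 7.5]
opening: 0.259
grip_force: 15.0
```

Drawn back 44 mm, so I'll release and retreat along the tool axis.

>>> send_rows(plan=[[0,0,0,0,0,0,60],[0,0,0,0,0,0,60],[0,0,0,0,0,0,60],[0,0,-1,0,0,0,60],[0,0,-2,0,0,0,60]])

```text
t: 4.85
tcp_pos: [0.5118, -0.1087, 0.1586]
tool_rot: [2.965, -0.049, 1.013]
contact_force: [-0.5, -0.4, -0.9]
opening: 0.594
grip_force: 0.0
```

>>> send_rows(plan=[[0,0,-3,0,0,0,60],[0,0,-3.5,0,0,0,60],[0,0,-3.5,0,0,0,60],[0,0,-3,0,0,0,70],[0,0,-2,0,0,0,70]])

```text
t: 5.35
tcp_pos: [0.4193, -0.1063, 0.2799]
tool_rot: [2.96, -0.048, 1.02]
contact_force: [0.1, 1.1, -0.2]
opening: 0.696
grip_force: 0.0
```

Run:
```python
from h import *; from rig import arm
p=np.load("p.npy");s=arm.state();print(s["qpos"].round(2))
c=arm.camera("wrist");cv2.imwrite("pics/w2.png",c["img"][:,:,::-1])
# way point: beside the lever, still behind the guard, then above it
pos,R=pose(p,[-.10,.06,.37],[0,0,-1],[1,0,0],arm.grip_point_offset);rows(s,pos,R,15,70)
```

```text
[-0.49 -0.25  2.18  0.46  0.65  0.83]
dist mm [ 39.7 221.2  71.3] turn [ 0.518 -0.52  -1.506]
[0.463, -1.483, -0.24, 0.035, -0.035, -0.1, 70]
[0.602, -1.437, -0.208, 0.035, -0.035, -0.1, 70]
[0.737, -1.377, -0.183, 0.035, -0.035, -0.1, 70]
[0.865, -1.302, -0.164, 0.035, -0.035, -0.1, 70]
[0.986, -1.215, -0.153, 0.035, -0.035, -0.1, 70]
[1.098, -1.115, -0.149, 0.035, -0.035, -0.1, 70]
[1.199, -1.005, -0.152, 0.035, -0.035, -0.1, 70]
[1.289, -0.885, -0.162, 0.035, -0.035, -0.1, 70]
[1.365, -0.758, -0.18, 0.035, -0.035, -0.1, 70]
[1.428, -0.624, -0.205, 0.035, -0.035, -0.1, 70]
[1.476, -0.486, -0.236, 0.035, -0.035, -0.1, 70]
[1.509, -0.345, -0.273, 0.035, -0.035, -0.1, 70]
[1.526, -0.202, -0.316, 0.035, -0.035, -0.1, 70]
[1.528, -0.061, -0.365, 0.035, -0.035, -0.1, 70]
[1.513, 0.079, -0.418, 0.035, -0.035, -0.1, 70]
```

View pics/w2.png

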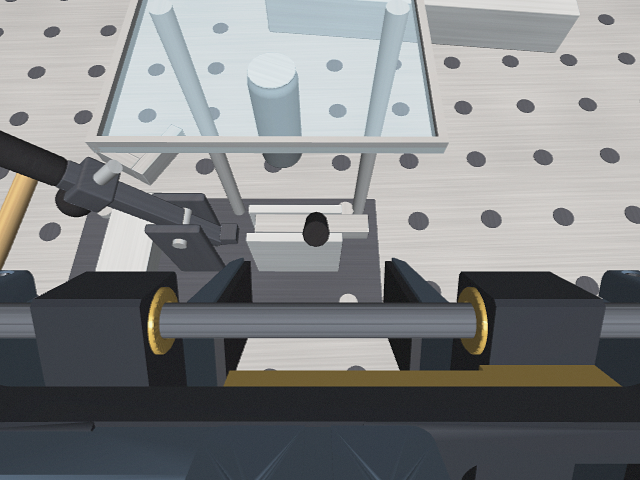

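The catch bar at (316,232) is now at the back end of its rails, and the lever is unmoved. Next I'll move round to above the lever.

>>> send_rows(plan=[[0.45,-1.5,-0.25,0.035,-0.035,-0.1,70],[0.6,-1.45,-0.2,0.035,-0.035,-0.1,70],[0.75,-1.4,-0.2,0.035,-0.035,-0.1,70],[0.85,-1.3,-0.15,0.035,-0.035,-0.1,70],[1.0,-1.2,-0.15,0.035,-0.035,-0.1,70]])

```text
t: 5.9
tcp_pos: [0.4335, -0.0315, 0.3013]
tool_rot: [2.955, 0.779, 0.721]
contact_force: [1.1, 0.9, 0.7]
opening: 0.7
grip_force: 0.0
```

>>> send_rows(plan=[[1.1,-1.1,-0.15,0.035,-0.035,-0.1,70],[1.2,-1.0,-0.15,0.035,-0.035,-0.1,70],[1.3,-0.9,-0.15,0.035,-0.035,-0.1,70],[1.35,-0.75,-0.2,0.035,-0.035,-0.1,70],[1.45,-0.6,-0.2,0.035,-0.035,-0.1,70]])

```text
t: 6.4
tcp_pos: [0.4476, 0.0422, 0.3253]
tool_rot: [-2.708, -1.539, -0.369]
contact_force: [-0.3, 0.2, 1.0]
opening: 0.7
grip_force: 0.0
```

>>> send_rows(plan=[[1.5,-0.5,-0.25,0.035,-0.035,-0.1,70],[1.5,-0.35,-0.25,0.035,-0.035,-0.1,70],[1.5,-0.2,-0.3,0.035,-0.035,-0.1,70],[1.5,-0.05,-0.35,0.035,-0.035,-0.1,70],[1.5,0.1,-0.4,0.035,-0.035,-0.1,70]])

```text
t: 6.9
tcp_pos: [0.4614, 0.1156, 0.3485]
tool_rot: [-2.251, -2.177, 0.01]
contact_force: [0.4, -0.1, 0.8]
opening: 0.696
grip_force: 0.0
```

Run:
```python
from h import *; from rig import arm
p=np.load("p.npy");s=arm.state();print(s["qpos"].round(2))
a=np.radians(49);g=np.array([0,-.02+.175*np.cos(a),.105+.175*np.sin(a)]);print(g)
pos,R=pose(p,g+[0,0,.10],[0,0,-1],[1,0,0],arm.grip_point_offset);rows(s,pos,R,4,70)
```

```text
[0.22 0.11 1.51 0.01 1.54 0.25]
[0.         0.09481033 0.23707418]
dist mm [ 98.7  30.7 -30.3] turn [-0.012 -0.003  0.001]
[0.847, 2.45, 0.729, -0.003, -0.001, 0.0, 70]
[0.848, 2.447, 0.736, -0.003, -0.001, 0.0, 70]
[0.85, 2.445, 0.743, -0.003, -0.001, 0.0, 70]
[0.851, 2.442, 0.75, -0.003, -0.001, 0.0, 70]
```

>>> send_rows(plan=[[0.85,2.45,0.75,-0.003,0,0,70],[0.85,2.45,0.75,-0.003,0,0,70],[0.85,2.45,0.75,-0.003,0,0,70],[0.85,2.45,0.75,-0.003,0,0,70],[0,0,0,0,0,0,70]])

```text
t: 7.4
tcp_pos: [0.562, 0.1461, 0.3152]
tool_rot: [-2.26, -2.178, -0.002]
contact_force: [-0.2, 0.1, -0.3]
opening: 0.7
grip_force: 0.0
```

Run:
```python
from h import *; from rig import arm
p=np.load("p.npy");s=arm.state()
c=arm.camera("wrist");cv2.imwrite("pics/w3.png",c["img"][:,:,::-1])
M=np.eye(4);M[:3,:3]=Ro.from_rotvec(s["tool_rot"]).as_matrix();M[:3,3]=s["tcp_pos"];T=M@c["T_tool_cam"];I=np.linalg.inv(T);K=c["intrinsics"]
for A in(47,50):
  a=np.radians(A)
  for q in clamp2w(p,[[0,-.02+d*np.cos(a),.105+d*np.sin(a)] for d in(.131,.175,.219)]):
    v=I[:3,:3]@q+I[:3,3];print(A,(K@v/v[2])[:2].round())
d=c["range_z"];v,u=np.nonzero(d>0);X=np.linalg.inv(K)@np.c_[u,v,np.ones(len(u))].T*d[v,u]
W=(T[:3,:3]@X).T+T[:3,3];Q=(W-[p[0],p[1],0])@Ro.from_euler('z',p[2]).as_matrix()
m=(abs(Q[:,0])<.03)&(Q[:,1]>.04)&(Q[:,1]<.16)&(Q[:,2]>.2)&(Q[:,2]<.285);q=Q[m];print(len(q))
for lo in np.arange(.2,.285,.01):
    k=q[(q[:,2]>=lo)&(q[:,2]<lo+.01)]
    if len(k)>4:
        t=k[k[:,2]>0];print(lo.round(2),len(k),k.mean(0).round(4),np.percentile(k[:,0],[1,99]).round(4),np.percentile(k[:,1],[1,99]).round(4))
```

```text
47 [316. 269.]
47 [316. 243.]
47 [316. 206.]
50 [316. 277.]
50 [316. 254.]
50 [316. 223.]
2558
0.2 109 [-0.0028  0.051   0.2062] [-0.0156  0.0093] [0.0458 0.06  ]
0.21 169 [-0.0026  0.0579  0.2152] [-0.0154  0.0096] [0.0505 0.071 ]
0.22 197 [-0.0029  0.0661  0.2251] [-0.0153  0.0094] [0.0592 0.0783]
0.23 217 [-0.0025  0.0744  0.2351] [-0.0153  0.0095] [0.0671 0.0871]
0.24 253 [-0.0027  0.0829  0.245 ] [-0.0154  0.0094] [0.0758 0.0943]
0.25 723 [-0.0029  0.104   0.2564] [-0.0156  0.0095] [0.0844 0.1174]
0.26 890 [-0.0032  0.1035  0.2638] [-0.0147  0.0082] [0.0935 0.1109]
```

View pics/w3.png

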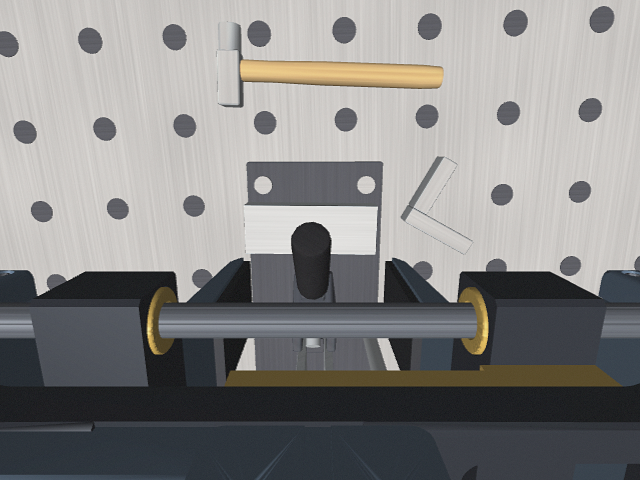

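The grip is centred at column 312, about 3 mm to -x. Its axis is at about 50° and its end is at clamp (0.106, 0.260). The hammer and block lie clear. I'll descend onto the grip at clamp (-3, 88, 234) mm.

Run:
```python
from h import *; from rig import arm
p=np.load("p.npy");s=arm.state()
pos,R=pose(p,[-.003,.088,.234],[0,0,-1],[1,0,0],arm.grip_point_offset);rows(s,pos,R,5,70)
```

```text
dist mm [  -3.7   -6.  -101.2] turn [-0.002 -0.003 -0.003]
[-0.129, -0.065, 2.023, -0.0, -0.001, -0.001, 70]
[-0.127, -0.066, 2.023, -0.0, -0.001, -0.001, 70]
[-0.126, -0.067, 2.023, -0.0, -0.001, -0.001, 70]
[-0.125, -0.067, 2.023, -0.0, -0.001, -0.001, 70]
[-0.124, -0.068, 2.023, -0.0, -0.001, -0.001, 70]
```

>>> send_rows(plan=[[-0.13,-0.07,2,0,0,0,70],[-0.13,-0.07,2,0,0,0,70],[-0.13,-0.07,2,0,0,0,70],[-0.13,-0.07,2,0,0,0,60],[-0.13,-0.07,2,0,0,0,50]], force=15)

```text
t: 7.95
tcp_pos: [0.5556, 0.1389, 0.2185]
tool_rot: [-2.262, -2.179, -0.007]
contact_force: [0.5, 0.0, 1.1]
opening: 0.558
grip_force: 0.0
```

>>> send_rows(plan=[[0,0,0,0,0,0,40],[0,0,0,0,0,0,20],[0,0,0,0,0,0,15],[0,0,0,0,0,0,15],[0,0,0,0,0,0,15]], force=15)

```text
t: 8.45
tcp_pos: [0.5575, 0.1393, 0.2206]
tool_rot: [2.262, 2.178, 0.012]
contact_force: [1.7, -0.1, 3.0]
opening: 0.283
grip_force: 15.0
```

```bash
cat > arc.py <<'E'
from h import *; from rig import arm; import sys
p=np.load("p.npy");s=arm.state();R=Ro.from_rotvec(s["tool_rot"])
def info(s):
    g=s["tcp_pos"]-R.as_matrix()[:,2]*arm.grip_point_offset
    q=Ro.from_euler('z',p[2]).as_matrix().T@(g-[p[0],p[1],0]);return q
q=info(s);h=np.array([0,-.02,.105]);r=np.hypot(*(q-h)[1:]);a=np.degrees(np.arctan2(q[2]-h[2],q[1]-h[1]))
print("grasp",q.round(4),"r",r.round(4),"ang",a.round(2),"F",s["contact_force"].round(1),s["opening"].round(3),s["grip_force"])
step,n=float(sys.argv[1]),int(sys.argv[2])   # arc rows in tool axes, tool orientation fixed
pts=[[q[0],h[1]+r*np.cos(np.radians(a-step*i)),h[2]+r*np.sin(np.radians(a-step*i))] for i in range(n+1)]
W=clamp2w(p,pts)
for d in np.diff(W,axis=0):print((R.inv().apply(d)*100).round(2).tolist())
E
python3 arc.py 3 17
```

```text
Traceback (most recent call last):
  File "arc.py", line 7, in <module>
    print("grasp",q.round(4),"r",r.round(4),"ang",a.round(2),"F",s["contact_force"].round(1),s["opening"].round(3),s["grip_force"])
                                                                                             ^^^^^^^^^^^^^^^^^^
AttributeError: 'float' object has no attribute 'round'
```

```bash
sed -i 's/s\["opening"\].round(3)/s["opening"]/' arc.py; python3 arc.py 3 17
```

```text
grasp [-0.0025  0.0876  0.2394] r 0.1721 ang 51.32 F [ 1.7 -0.1  3. ] 0.2833851948774378 15.006910264492035
[0.69, -0.01, 0.58]
[0.65, -0.01, 0.62]
[0.62, -0.01, 0.65]
[0.59, -0.01, 0.68]
[0.55, -0.01, 0.71]
[0.51, -0.01, 0.74]
[0.47, -0.01, 0.77]
[0.43, -0.01, 0.79]
[0.39, -0.01, 0.81]
[0.35, -0.01, 0.83]
[0.3, -0.01, 0.85]
[0.26, -0.01, 0.86]
[0.21, -0.01, 0.88]
[0.16, -0.01, 0.89]
[0.12, -0.01, 0.89]
[0.07, -0.01, 0.9]
[0.02, -0.01, 0.9]
```

>>> send_rows(plan=[[0.69,0,0.58,0,0,0,15],[0.65,0,0.62,0,0,0,15],[0.62,0,0.65,0,0,0,15],[0.59,0,0.68,0,0,0,15],[0.55,0,0.71,0,0,0,15]])

```text
t: 8.95
tcp_pos: [0.5586, 0.1699, 0.1881]
tool_rot: [2.261, 2.178, 0.009]
contact_force: [1.2, -1.1, 6.2]
opening: 0.281
grip_force: 15.0
```

```bash
python3 arc.py 2.5 14
```

```text
grasp [-0.0025  0.1183  0.2069] r 0.1718 ang 36.39 F [ 1.2 -1.1  6.2] 0.28050529193393203 15.000111758708954
[0.43, -0.0, 0.61]
[0.4, -0.0, 0.63]
[0.37, -0.0, 0.65]
[0.35, -0.0, 0.66]
[0.32, -0.0, 0.68]
[0.29, -0.0, 0.69]
[0.26, -0.0, 0.7]
[0.22, -0.0, 0.71]
[0.19, -0.0, 0.72]
[0.16, -0.0, 0.73]
[0.13, -0.0, 0.74]
[0.1, -0.0, 0.74]
[0.06, -0.0, 0.75]
[0.03, -0.0, 0.75]
```

>>> send_rows(plan=[[0.43,0,0.61,0,0,0,15],[0.4,0,0.63,0,0,0,15],[0.37,0,0.65,0,0,0,15],[0.35,0,0.66,0,0,0,15],[0.32,0,0.68,0,0,0,15]])

```text
t: 9.45
tcp_pos: [0.5592, 0.1895, 0.1544]
tool_rot: [-2.263, -2.179, -0.01]
contact_force: [3.8, -0.3, 4.6]
opening: 0.28
grip_force: 15.0
```

>>> send_rows(plan=[[0.29,0,0.69,0,0,0,15],[0.26,0,0.7,0,0,0,15],[0.22,0,0.71,0,0,0,15],[0,0,0,0,0,0,15]])

```text
t: 9.85
tcp_pos: [0.5594, 0.1975, 0.1322]
tool_rot: [-2.262, -2.179, -0.009]
contact_force: [7.5, 1.3, -2.9]
opening: 0.282
grip_force: 15.0
```

```bash
python3 arc.py 1 14
```

```text
grasp [-0.0025  0.1458  0.151 ] r 0.1721 ang 15.49 F [ 7.5  1.3 -2.9] 0.2822560389337456 15.000254809856415
[0.08, -0.0, 0.29]
[0.07, -0.0, 0.29]
[0.07, -0.0, 0.29]
[0.06, -0.0, 0.29]
[0.06, -0.0, 0.3]
[0.05, -0.0, 0.3]
[0.05, -0.0, 0.3]
[0.04, -0.0, 0.3]
[0.04, -0.0, 0.3]
[0.03, -0.0, 0.3]
[0.02, -0.0, 0.3]
[0.02, -0.0, 0.3]
[0.01, -0.0, 0.3]
[0.01, -0.0, 0.3]
```

>>> send_rows(plan=[[0.08,0,0.29,0,0,0,15],[0.07,0,0.29,0,0,0,15],[0.07,0,0.29,0,0,0,15],[0.06,0,0.29,0,0,0,15],[0.06,0,0.3,0,0,0,15]])

```text
t: 10.35
tcp_pos: [0.5595, 0.2007, 0.1189]
tool_rot: [-2.263, -2.179, -0.01]
contact_force: [5.7, 0.6, 4.0]
opening: 0.281
grip_force: 15.0
```

>>> send_rows(plan=[[0.05,0,0.3,0,0,0,15],[0.05,0,0.3,0,0,0,15]])

```text
t: 10.55
tcp_pos: [0.5596, 0.2018, 0.1129]
tool_rot: [-2.263, -2.179, -0.01]
contact_force: [4.2, 1.5, 4.4]
opening: 0.282
grip_force: 15.0
```

>>> send_rows(plan=[[0.04,0,0.3,0,0,0,15],[0.04,0,0.3,0,0,0,15]])

```text
t: 10.75
tcp_pos: [0.5596, 0.2026, 0.1068]
tool_rot: [-2.262, -2.178, -0.01]
contact_force: [5.2, 0.6, 5.1]
opening: 0.281
grip_force: 15.0
```

>>> send_rows(plan=[[0.04,0,0.3,0,0,0,15],[0.03,0,0.3,0,0,0,15]])

```text
t: 10.95
tcp_pos: [0.5597, 0.2033, 0.1008]
tool_rot: [-2.262, -2.179, -0.01]
contact_force: [4.9, 1.5, 3.4]
opening: 0.284
grip_force: 15.0
```

>>> send_rows(plan=[[0.02,0,0.3,0,0,0,15],[0.02,0,0.3,0,0,0,15]])

```text
t: 11.15
tcp_pos: [0.5597, 0.2038, 0.0949]
tool_rot: [-2.262, -2.178, -0.01]
contact_force: [4.8, 1.5, 4.3]
opening: 0.282
grip_force: 15.0
```

>>> send_rows(plan=[[0.01,0,0.3,0,0,0,15],[0.01,0,0.3,0,0,0,15]])

```text
t: 11.35
tcp_pos: [0.5597, 0.204, 0.0888]
tool_rot: [-2.262, -2.178, -0.01]
contact_force: [5.6, 1.1, 4.2]
opening: 0.28
grip_force: 15.0
```

>>> send_rows(plan=[[0,0,0.3,0,0,0,15],[0,0,0.3,0,0,0,15]])

```text
t: 11.55
tcp_pos: [0.5597, 0.2041, 0.0828]
tool_rot: [-2.262, -2.178, -0.01]
contact_force: [4.0, 1.4, 4.2]
opening: 0.281
grip_force: 15.0
```

>>> send_rows(plan=[[-0.01,0,0.3,0,0,0,15],[-0.01,0,0.3,0,0,0,15]])

```text
t: 11.75
tcp_pos: [0.5597, 0.2039, 0.0769]
tool_rot: [-2.262, -2.178, -0.01]
contact_force: [5.0, 1.7, 3.9]
opening: 0.281
grip_force: 15.0
```

>>> send_rows(plan=[[-0.02,0,0.3,0,0,0,15],[-0.02,0,0.3,0,0,0,15]])

```text
t: 11.95
tcp_pos: [0.5597, 0.2036, 0.0709]
tool_rot: [-2.262, -2.178, -0.01]
contact_force: [4.8, 1.3, 3.7]
opening: 0.275
grip_force: 15.0
```

>>> send_rows(plan=[[-0.03,0,0.3,0,0,0,15],[-0.03,0,0.3,0,0,0,15]])

```text
t: 12.15
tcp_pos: [0.5597, 0.203, 0.0652]
tool_rot: [-2.262, -2.178, -0.01]
contact_force: [4.0, 2.3, 7.4]
opening: 0.277
grip_force: 15.0
```

>>> send_rows(plan=[[-0.04,0,0.3,0,0,0,15],[-0.04,0,0.3,0,0,0,15]])

```text
t: 12.35
tcp_pos: [0.5597, 0.2024, 0.0599]
tool_rot: [-2.262, -2.178, -0.011]
contact_force: [2.0, 1.7, 11.6]
opening: 0.28
grip_force: 15.0
```

Contact is felt: resistance rose from 4 to 11.6 N. I'll press a little more, then hold.

>>> send_rows(plan=[[-0.04,0,0.3,0,0,0,15],[0,0,0,0,0,0,15],[0,0,0,0,0,0,15],[0,0,0,0,0,0,15],[0,0,0,0,0,0,15]])

```text
t: 12.85
tcp_pos: [0.5597, 0.202, 0.0569]
tool_rot: [-2.263, -2.178, -0.011]
contact_force: [3.2, 2.1, 9.2]
opening: 0.281
grip_force: 15.0
```

>>> send_rows(plan=[[-0.02,0,0.2,0,0,0,15],[0,0,0,0,0,0,15],[0,0,0,0,0,0,30],[0,0,0,0,0,0,45],[0,0,0,0,0,0,60]])

```text
t: 13.35
tcp_pos: [0.5565, 0.2004, 0.0525]
tool_rot: [-2.26, -2.176, 0.001]
contact_force: [0.3, 0.7, -0.4]
opening: 0.44
grip_force: 0.0
```

>>> send_rows(plan=[[0,0,0,0,0,0,65],[0,0,0,0,0,0,65],[0,0,-0.5,0,0,0,65],[0,0,-1.5,0,0,0,65],[0,0,-2.5,0,0,0,65]])

```text
t: 13.85
tcp_pos: [0.5577, 0.2004, 0.0982]
tool_rot: [-2.261, -2.177, -0.001]
contact_force: [-0.1, 0.2, 0.4]
opening: 0.65
grip_force: 0.0
```

>>> send_rows(plan=[[0,0,-3,0,0,0,65],[0,0,-3,0,0,0,65],[0,0,-3,0,0,0,65],[0,0,-3,0,0,0,65],[0,0,-1,0,0,0,65]])

```text
t: 14.35
tcp_pos: [0.5599, 0.2007, 0.2328]
tool_rot: [2.262, 2.178, 0.016]
contact_force: [0.4, 0.4, 0.5]
opening: 0.647
grip_force: 0.0
```

Run:
```python
from h import *; from rig import arm
p=np.load("p.npy");c=arm.camera("scene");im=c["img"];Q0=None
cv2.imwrite("pics/end.png",cv2.resize(im[150:390,150:420,::-1],None,fx=2.2,fy=2.2,interpolation=cv2.INTER_CUBIC))
d=c["range_z"];v,u=np.nonzero(d>0);X=np.linalg.inv(c["intrinsics"])@np.c_[u,v,np.ones(len(u))].T*d[v,u]
Rc=cv2.Rodrigues(c["rvec"])[0];Q=((Rc.T@(X-c["tvec"].reshape(3,1))).T-[p[0],p[1],0])@Ro.from_euler('z',p[2]).as_matrix()
m=(abs(Q[:,0])<.1)&(Q[:,1]>.02)&(Q[:,1]<.12)&(Q[:,2]>.03)&(Q[:,2]<.06);print("chan",m.sum(),np.percentile(Q[m],[2,50,98],axis=0).round(3).tolist())
m=(abs(Q[:,0])<.03)&(Q[:,1]>.14)&(Q[:,1]<.25)&(Q[:,2]>.03)&(Q[:,2]<.3);print("grip",m.sum(),np.percentile(Q[m],[2,50,98],axis=0).round(3).tolist())
s=arm.state();print(s["contact_force"].round(1),s["tcp_pos"].round(3),s["t"])
```

```text
chan 1118 [[-0.084, 0.037, 0.032], [0.027, 0.061, 0.041], [0.073, 0.096, 0.056]]
grip 211 [[-0.03, 0.141, 0.069], [0.006, 0.157, 0.085], [0.013, 0.178, 0.264]]
[ 1.  -0.   0.7] [0.56  0.201 0.233] 14.4
```

View pics/end.png

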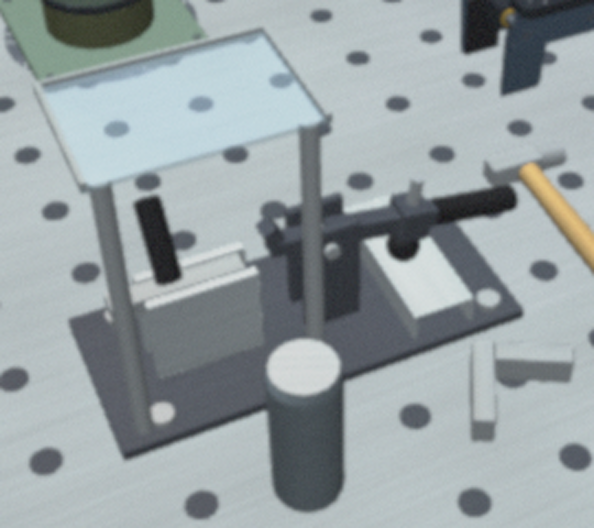

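The foot sits on the channel at (403,245), and the channel and bystanders are unmoved. The catch is back at (158,240) and the gripper is clear. Spring travel puts the foot force at about 13 N, so I'll hand it in.

```bash
python3 -c "
from rig import arm
print(arm.close_job())"
```

```text
the job is handed in; nothing more can be done
None
```

The catch is drawn back about 44 mm and the lever is down and let go, with its foot pressing the channel at an estimated 13 N; the final picture shows the channel and bystanders in place, and the job is handed in, though no verdict came back.

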